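# Stack a power module in the bonding jig

### The arm

A 7-joint arm with a two-finger parallel gripper is mounted at the origin on the work surface. World frame = base frame: x ahead of the robot, y to its left, z up, the work surface at z = 0. Lengths are in m, angles in degrees, forces in N, time in s.
With the tool pointing down it reaches from about 0.35 to 0.9 m from the base axis. Payload 8.1 kg.
Tool frame: the origin (TCP) lies on the centre line of the jaws, within the pads' length; the fingertips stand 22 mm ahead of it and the grasp point (between the pads) lies 3 mm ahead of it (robot.finger_overhang is the distance from the TCP to the fingertips, in m); z points along the fingers, y is the line along which they close (so a half turn about z gives the same grasp; the last joint's range is limited). The gripper opens to 92 mm and grips with 3 to 60 N. Pads are 19 mm wide; open, the fingers measure 130 mm over their backs; the gripper's body (75 mm by 190 mm) begins 47 mm behind the grasp point.
Start: joints at [-76.238, 24.895, 1.432, 90.138, -0.665, 64.973, -4.303], TCP at [0.21, 0.589, 0.249] pointing down, gripper open.
Joint ranges: [-149.89, 149.89], [-25.12, 119.58], [-72.63, 75.52], [4.76, 147.25], [-75.54, 255.54], [6.69, 114.76], [-157.13, 157.13]. Speed limits (degrees/s): [127.2, 127.2, 172.46, 172.46, 180, 180, 180].

### API

Orientations are given as [roll, pitch, yaw] about the fixed x, y, z axes, in that order (R = Rz(yaw) Ry(pitch) Rx(roll)).
In Python, from cell import read_state, grab_frame, camera_info, hand_in, robot gives the robot as it stands. The module is installed in compiled form; this text tells all that it offers.
- The arm moves only by the tool carry_out, never from a script. Its argument "targets" is one flat list of numbers, 5 for each row, row after row: the shift along the tool's x, y, z each as a share of 20 cm, from -1 to 1, then the turn about the tool's z as a share of 60 degrees, from -1 to 1, then the opening, from 0 (shut) to 1 (fully open). A call has 1 to 5 rows; each row is the pose to reach, as a shift and turn from the pose commanded when the call began, along the tool's axes at that moment; what a row does not reach only later rows make up. A row lasts 1/10 s, in which the tool goes at most 50 mm and 8.59 degrees, less where a joint would pass 70% of its speed; a pose out of reach is approached as far as the arm can. A call with a number of a shift or a turn outside -1 to 1 is refused whole. A call with a gripper value outside its range is refused whole. The fingers move at their own pace and stop on an object; "grip_force" is the grip in N (left out, the last holds). Time passes only in rows, so rows that repeat a pose let the fingers close. It gives the time, the measured TCP pose, the force, the opening and the grip force at its end, in the units of the state.
- read_state(): the state, without advancing time (a new reading comes with each control period).
- grab_frame(name): name is "scene" or "top" or "wrist"; returns the picture (420x560x3 uint8, blue, green, red); there is no depth.
- camera_info(name): a dict with "mtx" (3x3 intrinsics, pixels), "T" (4x4, takes a point from camera to world coordinates). Camera axes: x right, y up, looking along -z (the intrinsics and any distortion apply to the point x, -y, -z); pixel columns grow to the right and rows downward; lengths in m; the calibration is good to about 2 mm. A picture is of the moment at which its call begins: read the wrist's pose just before it. camera_info takes no time and is no camera call; for the wrist camera it gives the pose at the moment of the call.
- hand_in(): hands the job in; it is judged then, once.
The state is a dict: "clock": time; "joint_pos": joint angles; "joint_velocities": joint speeds; "joint_torque": joint torques, N m; "tcp_pos": TCP position; "orientation": TCP orientation; "contact_force": force on the tool from outside, world axes, zero at the start; "wrist_torque": the same for the moment, N m; "opening": opening from 0.0 (shut) to 1.0 (fully open); "finger_force": force on a finger pad.
Only numpy, scipy, OpenCV 4.12 (cv2) and the standard library are available. Lean on these libraries where they do the work, as an engineer would, in place of code of your own. Each camera call takes 0.05 s, during which the arm holds its last target. There are 200 camera calls.

### The job

Build up the power module in the bonding jig, in this order: the finned heat sink, fins down, on the jig's pad between the two end stops; the loose circuit board with the transformer, face up, on the heat sink; the larger steel cover over the board and down onto the heat sink; and last the brass weight upright on top of the cover. Centre each part on the one below, with its long side along the jig's, and let it go before fetching the next; leave the smaller steel cover where it lies.

Things in the scene. Friction and masses are not known exactly. Their poses are not given: they have to be found in the camera images.
- jig_pad (a point): Bonding jig fixed to the bench: dark steel plate 140 (x) x 84 (y) mm, in its middle a black rubber pad 112 x 64 mm, at each end a low aluminium stop. This point: centre of the pad's top, 10 mm above the bench; x along the jig's long side, z up. The stops are 64 mm wide, rise 8 mm above the pad and stand 116 mm apart inside (8 mm spare at each end of the heat sink); long sides open for fingers.
- heatsink_c (a point): Aluminium heat sink, a block 100 (x) x 60 (y) x 28 (z) mm, flat on top with fins running lengthwise underneath; it already stands fins down on the bench. About 0.22 kg. This point is its centre, half-way up (14 mm above its underside); z up.
- board_c (a point): Green circuit board 62 (x) x 40 (y) mm, 4 mm thick, lying face up; in its middle a black, copper-wrapped transformer block 30 (x) x 26 (y) mm, 24 mm high above the board, so 28 mm in all. Grip the transformer across y. Low connectors at the two short ends, nothing tall at the long sides. About 70 g. This point: its centre, half-way up (14 mm above the underside); z up.
- cover_c (a point): The larger steel shield cover, a box open underneath, dark vent holes in its top: outside 84 (x) x 60 (y) x 36 (z) mm, walls and top 2.5 mm, inside 79 x 55 mm and 33.5 mm high, so it clears the board by 7 mm or more all round. Stands open side down. About 110 g. This point: its centre, half-way up (18 mm above its lower rim); z up.
- weight_c (a point): Brass press weight, upright: a round body 44 mm across and 36 mm high with a small knob 20 mm across on top, 52 mm high in all. About 0.42 kg. This point is on its axis, half-way up the whole height (26 mm above its underside); z up.
- small_cover_c (a point): A smaller steel shield cover of the same make, 56 (x) x 38 (y) x 22 (z) mm outside, too small for this board: to be left where it lies. This point is its centre, half-way up (11 mm above its lower rim).
Not all that is in view belongs to the job. Leave any pink, red or turquoise look-alike of the part that bears heatsink_c alone.

How it is judged (in metres and radians):
On the way, in this order (a step that is already met when the one before it is completed fails the run):
1. the heat sink stands fins down on the jig's pad, centred, squared up and let go (horizontal distance between heatsink_c and jig_pad below 0.01 m and z of heatsink_c in the frame of jig_pad between 0.011 and 0.017 m and angle between heatsink_c's own z axis and vertical below 0.06 rad and angle between the x axis of heatsink_c and the x axis of jig_pad, either way round below 0.17 rad and contact force between the fingers and heatsink below 0.1 N), for 0.2 s.
2. the board lies face up on the heat sink, centred, squared up and let go (horizontal distance between board_c and heatsink_c below 0.01 m and z of board_c in the frame of heatsink_c between 0.025 and 0.031 m and angle between board_c's own z axis and vertical below 0.06 rad and angle between the x axis of board_c and the x axis of heatsink_c, either way round below 0.17 rad and contact force between the fingers and board below 0.1 N), for 0.2 s.
3. the large cover stands over the board, down on the heat sink, and is let go (horizontal distance between cover_c and heatsink_c below 0.012 m and z of cover_c in the frame of heatsink_c between 0.029 and 0.035 m and angle between cover_c's own z axis and vertical below 0.06 rad and angle between the x axis of cover_c and the x axis of heatsink_c, either way round below 0.17 rad and contact force between the fingers and cover below 0.1 N), for 0.2 s.
4. the weight stands upright in the middle of the cover's top and is let go (horizontal distance between weight_c and cover_c below 0.012 m and z of weight_c in the frame of cover_c between 0.041 and 0.047 m and angle between weight_c's own z axis and vertical below 0.06 rad and contact force between the fingers and weight below 0.1 N), for 0.2 s.
At the end, for the whole second after the job is handed in: Heat sink on the pad, board on it (each within 10 mm of centre), large cover over the board on the heat sink and weight on the cover (12 mm); long sides within 10 degrees of the jig's or heat sink's, heights within 3 mm, level within 3.4 degrees, all released and at rest (horizontal distance between heatsink_c and jig_pad below 0.01 m and z of heatsink_c in the frame of jig_pad between 0.011 and 0.017 m and angle between each of heatsink_c, board_c, cover_c, weight_c's own z axis and vertical below 0.06 rad and angle between the x axis of heatsink_c and the x axis of jig_pad, either way round below 0.17 rad and linear speed of each of heatsink, board, cover, weight below 0.01 m/s and horizontal distance between board_c and heatsink_c below 0.01 m and z of board_c in the frame of heatsink_c between 0.025 and 0.031 m and angle between the x axis of each of board_c, cover_c and the x axis of heatsink_c, either way round below 0.17 rad and horizontal distance between cover_c and heatsink_c below 0.012 m and z of cover_c in the frame of heatsink_c between 0.029 and 0.035 m and horizontal distance between weight_c and cover_c below 0.012 m and z of weight_c in the frame of cover_c between 0.041 and 0.047 m); the robot touches nothing.
It fails at once if the smaller cover is moved by more than 20 mm (distance of small_cover_c from where it was at the start of the episode above 0.02 m).
It also fails if it takes over 112 s, if anything falls off the work surface, if the arm or the gripper's body presses on something with over 40 N, if the wrist force passes 120 N, or if a joint passes its speed limit or range.

## Working session

There is one attempt and no reset: what is moved stays moved. The work goes in short steps, Python scripts to look and compute and a tool call to move; the robot and the scene stay as the last step left them, time stands still between calls to the robot, and variables do not carry over. Pictures are saved under pics/ and viewed, at most 18 in all, crops included, and the job is handed in when it is done.

Besides the shell and the picture viewer there is one more tool, called as name(argument=value, ...), one argument or row to a line, values as JSON. carry_out: Moves the arm, as the interface text tells. Its arguments: {"type":"object","properties":{"targets":{"type":"array","items":{"type":"number","minimum":-1,"maximum":1}},"grip_force":{"type":"number"}},"required":["targets"]}

```bash
mkdir -p pics
python3 - <<'E'
from cell import *
import cv2
for n in("scene","top"):
    cv2.imwrite(f"pics/{n}0.png",grab_frame(n)); c=camera_info(n); print(n,c["mtx"].round(1).tolist(),c["T"].round(4).tolist(),[k for k in c])
s=read_state();print(s["clock"],s["tcp_pos"],s["orientation"],s["opening"])
E
```

```text
scene [[424.1, 0.0, 284.1], [0.0, 424.1, 205.1], [0.0, 0.0, 1.0]] [[0.7051, -0.4992, 0.5036, 1.035], [0.7089, 0.513, -0.4841, -0.5156], [-0.0167, 0.6984, 0.7156, 0.8681], [0.0, 0.0, 0.0, 1.0]] ['mtx', 'T']
top [[386.4, 0.0, 279.5], [0.0, 386.4, 208.4], [0.0, 0.0, 1.0]] [[0.0031, 0.9966, -0.0829, 0.3437], [-0.9998, 0.0047, 0.0195, 0.0502], [0.0198, 0.0828, 0.9964, 1.0584], [0.0, 0.0, 0.0, 1.0]] ['mtx', 'T']
0.1 [0.2099988  0.5881979  0.24800407] [-1.79915679e+02  8.15890773e-03  1.60354875e+02] 1.0006272094982491
```

View pics/scene0.png

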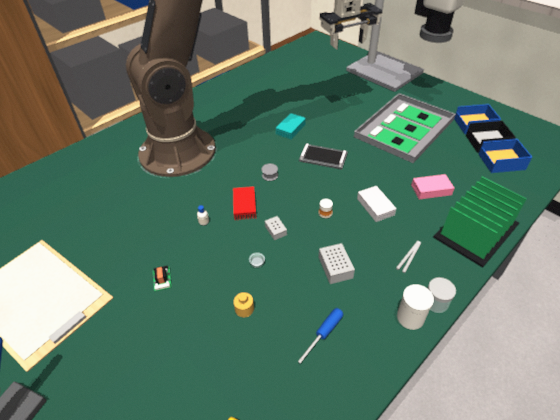

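View pics/top0.png

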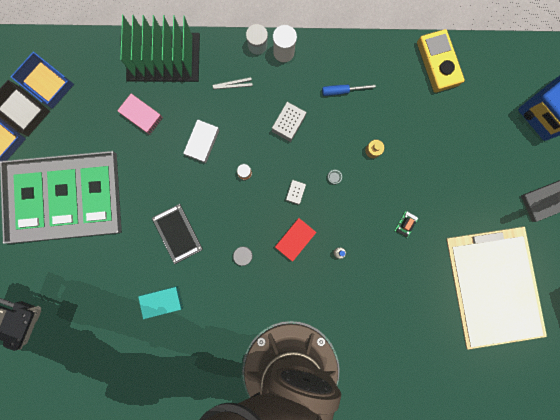

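The heat sink is the white block in the top view at (201,141), and the jig is at (177,233). The large cover is at (289,121), the small cover at (296,192), the board at (407,223) and the weight at (376,148). Next I'll segment these to get poses.

```bash
cat > h.py <<'E'
from cell import *
import cv2, numpy as np
from scipy.spatial.transform import Rotation as Ro
def p2w(name,uv,z,info=None):
    c=info or camera_info(name); K=c["mtx"];T=c["T"]
    uv=np.atleast_2d(np.array(uv,float)); h=np.c_[uv,np.ones(len(uv))]@np.linalg.inv(K).T
    d=(h*[1,-1,-1])@T[:3,:3].T; o=T[:3,3]
    return o+d*((z-o[2])/d[:,2])[:,None]
def w2p(name,P,info=None):
    c=info or camera_info(name); T=c["T"]; q=(np.atleast_2d(P)-T[:3,3])@T[:3,:3]*[1,-1,-1]
    q=q@c["mtx"].T; return q[:,:2]/q[:,2:]
def rect(name,img,box,z,f,info=None):
    x0,y0,x1,y1=box; m=f(img[y0:y1,x0:x1].astype(int)).astype(np.uint8)
    m=cv2.morphologyEx(m,cv2.MORPH_CLOSE,np.ones((3,3)))
    cs,_=cv2.findContours(m,cv2.RETR_EXTERNAL,cv2.CHAIN_APPROX_NONE)
    c=max(cs,key=cv2.contourArea)[:,0]+[x0,y0]
    W=p2w(name,c,z,info)[:,:2]
    (cx,cy),(w,h),a=cv2.minAreaRect((W*1000).astype(np.float32))
    if w<h: w,h,a=h,w,a+90
    return round(cx,1),round(cy,1),round(w,1),round(h,1),round((a+90)%180-90,1)
def go(x,y,z,yaw):
    s=read_state(); R=Ro.from_euler("xyz",s["orientation"],degrees=True)
    d=R.inv().apply(np.array([x,y,z])-s["tcp_pos"])
    t=(s["orientation"][2]-yaw+90)%180-90
    print("t",round(s["clock"],2),"shift(share)",(d/.2).round(3),"turn",round(t/60,3),"deg",round(t,1),"tilt",s["orientation"].round(2))
E
python3 - <<'E'
from h import *
im=cv2.imread("pics/top0.png")
br=lambda t:(lambda a:a.min(2)>t)
print("heat",rect("top",im,(180,115,225,165),.028,br(140)))
print("cover",rect("top",im,(268,98,310,144),.036,br(95)))
print("jig",rect("top",im,(148,200,206,268),.012,lambda a:(a[...,1]-a[...,2]<12)))
print("board",rect("top",im,(390,205,424,242),.004,lambda a:(a.max(2)>90)))
print("weight",rect("top",im,(362,134,390,164),.036,lambda a:(a[...,2]>110)))
crops=[(175,110,230,170),(262,92,317,152),(148,203,203,263),(380,193,435,253),(350,120,405,180)]
cv2.imwrite("pics/m.png",np.hstack([cv2.resize(im[b:d,a:c],(158,172),interpolation=cv2.INTER_CUBIC) for a,b,c,d in crops]))
E
```

```text
heat (614.4, 244.7, 102.0, 61.9, -20.9)
cover (670.0, 5.7, 86.3, 62.2, -29.2)
jig (362.3, 306.3, 139.3, 84.8, 27.0)
board (393.2, -319.9, 101.3, 91.6, -1.2)
weight (596.9, -230.4, 43.2, 42.0, -45.0)
```

View pics/m.png

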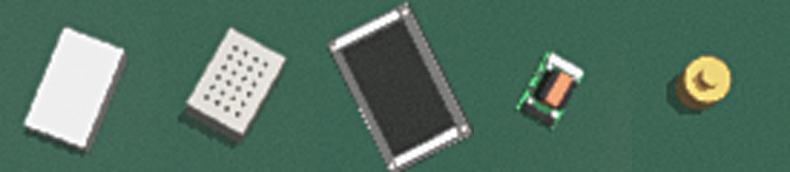

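The crops show the heat sink, large cover, jig (black pad, light stops), board and weight clearly. The fitted sizes match for everything but the board. I'll move above the heat sink.

Run:
```python
from h import *
go(.6144,.2447,.16,-20.9)
im=cv2.imread("pics/top0.png")
print("board",rect("top",im,(393,207,421,239),.004,lambda a:(a.max(2)>135)), im[193:196,380:383].tolist())
print("small",p2w("top",(296,192),.022))
```

```text
t 0.1 shift(share) [-2.482 -0.937  0.442] turn 0.021 deg 1.3 tilt [-1.7992e+02  1.0000e-02  1.6035e+02]
board (391.5, -319.6, 63.1, 40.9, -30.1) [[[85, 103, 62], [84, 103, 62], [86, 103, 63]], [[84, 103, 61], [79, 98, 57], [81, 98, 55]], [[84, 100, 59], [84, 101, 63], [88, 107, 67]]]
small [[ 0.47479801 -0.01461601  0.022     ]]
```

carry_out(
  targets=[-0.25,-0.09,0,0,1,-0.48,-0.18,0,0,1,-0.71,-0.27,0,0,1,-0.9,-0.33,0,0,1,-0.99,-0.37,0,0.02,1],
)

```text
clock: 0.6
tcp_pos: [0.3756, 0.4487, 0.2486]
orientation: [-179.9, 0.1, 158.8]
contact_force: [0.4, -0.2, -0.3]
opening: 1.002
finger_force: 0.0
```

carry_out(
  targets=[-0.23,-0.09,0.05,0,1,-0.46,-0.18,0.1,0,1,-0.69,-0.27,0.2,0,1,-0.9,-0.33,0.3,0,1,-0.99,-0.37,0.44,0,1],
)

```text
clock: 1.1
tcp_pos: [0.5343, 0.3097, 0.1608]
orientation: [179.9, 0.2, 158.9]
contact_force: [0.1, 0.8, 0.7]
opening: 0.998
finger_force: 0.0
```

carry_out(
  targets=[-0.2,-0.08,0,0,1,-0.4,-0.16,0,0,1,-0.5,-0.2,0,0,1,-0.5,-0.2,0,0,1,-0.5,-0.2,0,0,1],
)

```text
clock: 1.6
tcp_pos: [0.6091, 0.2403, 0.1602]
orientation: [-180.0, -0.1, 159.1]
contact_force: [-0.1, -0.4, 0.1]
opening: 1.002
finger_force: 0.0
```

Run:
```python
from h import *
go(.6144,.2447,.03,-20.9)
c=camera_info("wrist"); im=grab_frame("wrist"); cv2.imwrite("pics/w1.png",im)
b=br=lambda a:a.min(2)>140
print(rect("wrist",im,(0,0,560,420),.028,b,c)); print(c["T"][:3,3], read_state()["joint_pos"])
cv2.imwrite("pics/t1.png",grab_frame("top"))
```

```text
t 1.6 shift(share) [-0.018  0.03   0.651] turn 0.0 deg 0.0 tilt [-1.8000e+02 -7.0000e-02  1.5913e+02]
(613.9, 246.5, 100.6, 60.9, -20.9)
[0.52961837 0.27108877 0.29599974] [-31.39884705  32.08712742   7.84866365  91.91315088  -5.08468753
  56.39990249  47.31256487]
```

View pics/w1.png

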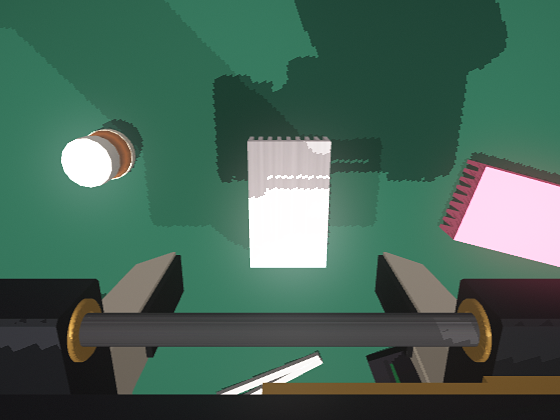

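The wrist view shows the heat sink squared up at (289,205), clear of its neighbours, and the position agrees with the top view to 2 mm. Descend and grip.

carry_out(
  targets=[-0.015,0.035,0.2,0,1,-0.015,0.035,0.4,0,1,-0.015,0.035,0.55,0,1,-0.015,0.035,0.65,0,1,-0.015,0.035,0.65,0,1],
  grip_force=25,
)

```text
clock: 2.2
tcp_pos: [0.6117, 0.2463, 0.0277]
orientation: [-179.8, -0.3, 159.3]
contact_force: [-0.7, -0.2, 0.0]
opening: 1.0
finger_force: 0.0
```

carry_out(
  targets=[0,0,0,0,0.4,0,0,0,0,0.4,0,0,0,0,0.4,0,0,0,0,0.4,0,0,0,0,0.4],
)

```text
clock: 2.7
tcp_pos: [0.6154, 0.2455, 0.0316]
orientation: [179.9, 0.0, 159.2]
contact_force: [-1.1, -0.2, 3.9]
opening: 0.653
finger_force: 25.0
```

Run:
```python
from h import *
s=read_state();print(s["tcp_pos"],s["opening"],s["finger_force"],s["contact_force"])
```

```text
[0.61535976 0.24551395 0.03164447] 0.652561121353766 24.999908208847046 [-1.14320067 -0.22192277  3.90118957]
```

carry_out(
  targets=[0,0,-0.15,0,0.4,0,0,-0.3,0,0.4,0,0,-0.45,0,0.4,0,0,-0.6,0,0.4,0,0,-0.6,0,0.4],
)

```text
clock: 3.2
tcp_pos: [0.6172, 0.2461, 0.1554]
orientation: [179.7, 0.3, 159.1]
contact_force: [-0.9, 0.3, -1.8]
opening: 0.65
finger_force: 25.0
```

Run:
```python
from h import *
go(.3623,.3063,.1,27)
```

```text
t 3.2 shift(share) [ 1.3   -0.174  0.27 ] turn -0.798 deg -47.9 tilt [179.7    0.28 159.14]
```

carry_out(
  targets=[0.18,-0.03,0,0,0.4,0.36,-0.07,0,0,0.4,0.55,-0.1,0,0,0.4,0.75,-0.14,0,0,0.4,0.9,-0.17,0,0,0.4],
)

```text
clock: 3.7
tcp_pos: [0.4315, 0.2775, 0.1499]
orientation: [-179.9, -0.1, 159.2]
contact_force: [0.1, 0.2, -1.6]
opening: 0.65
finger_force: 25.0
```

carry_out(
  targets=[0.15,0,0,-0.13,0.4,0.25,0,0,-0.26,0.4,0.35,0,0,-0.39,0.4,0.4,0,0,-0.52,0.4,0.4,0,0,-0.65,0.4],
)

```text
clock: 4.2
tcp_pos: [0.3578, 0.3064, 0.1502]
orientation: [-180.0, -0.1, -161.4]
contact_force: [0.3, 0.3, -2.0]
opening: 0.65
finger_force: 25.0
```

carry_out(
  targets=[0,0,0,-0.13,0.4,0,0,0,-0.148,0.4,0,0,0,-0.148,0.4],
)

```text
clock: 4.5
tcp_pos: [0.3597, 0.3057, 0.1504]
orientation: [-180.0, -0.0, -153.2]
contact_force: [-0.4, 0.0, -1.7]
opening: 0.654
finger_force: 25.0
```

Run:
```python
from h import *
go(.3623,.3063,.1,27)
im=grab_frame("wrist");cv2.imwrite("pics/w2.png",im); print(read_state()["joint_pos"].round(0), read_state()["opening"])
```

```text
t 4.5 shift(share) [-0.013 -0.003  0.252] turn -0.003 deg -0.2 tilt [-1.8000e+02 -4.0000e-02 -1.5316e+02]
[-42.  18.  -6. 117.   2.  45.  67.] 0.6541175839535673
```

View pics/w2.png

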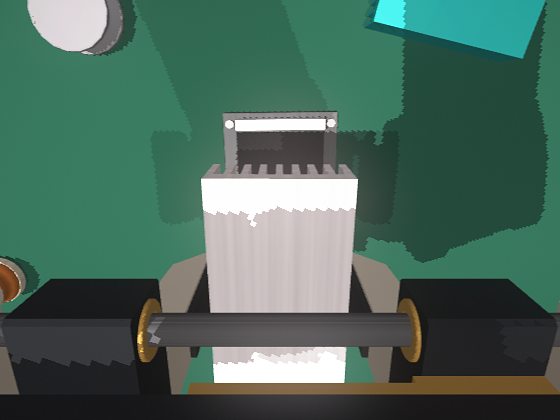

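Run:
```python
from h import *
s=read_state();t=s["tcp_pos"];u=np.array([np.cos(np.radians(27)),np.sin(np.radians(27)),0]);v=np.array([-u[1],u[0],0])
for n,p,z in(("plate edge",(280.5,113),.007),("stop",(280,124.5),.018),("hs edge",(279.5,179),t[2]-.002)):
    w=p2w("wrist",p,z)[0]
    for r,o in(("jig",np.array([.3623,.3063,0])),("tcp",t)): print(n,r,((w-o)@u).round(4),((w-o)@v).round(4))
```

```text
plate edge jig -0.0678 0.0029
plate edge tcp -0.0653 0.0023
stop jig -0.0607 0.0025
stop tcp -0.0582 0.0019
hs edge jig -0.0533 0.002
hs edge tcp -0.0508 0.0013
```

carry_out(
  targets=[-0.023,0,0.15,0,0.4,-0.023,0,0.3,0,0.4,-0.023,0,0.42,0,0.4,-0.023,0,0.5,0,0.4,-0.023,0,0.53,0,0.4],
)

```text
clock: 5.05
tcp_pos: [0.3633, 0.3074, 0.0432]
orientation: [-179.9, -0.1, -153.1]
contact_force: [0.8, -0.9, -2.2]
opening: 0.651
finger_force: 25.0
```

carry_out(
  targets=[0,0,0.01,0,0.4,0,0,0.015,0,0.4,0,0,0.015,0,0.4],
)

```text
clock: 5.35
tcp_pos: [0.3643, 0.3085, 0.0424]
orientation: [180.0, 0.1, -153.0]
contact_force: [0.3, -1.3, -1.2]
opening: 0.653
finger_force: 25.0
```

Nearly touching; lower another 1 mm and release.

carry_out(
  targets=[0,0,0.005,0,0.4,0,0,0.007,0,0.4,0,0,0.007,0,0.66,0,0,0.007,0,0.8,0,0,0.007,0,1],
)

```text
clock: 5.85
tcp_pos: [0.3641, 0.3083, 0.0406]
orientation: [180.0, 0.0, -153.0]
contact_force: [-0.3, -0.5, 0.1]
opening: 0.786
finger_force: 0.0
```

carry_out(
  targets=[0,0,0,0,1,0,0,0,0,1,0,0,-0.2,0,1,0,0,-0.4,0,1,0,0,-0.6,0,1],
)

```text
clock: 6.35
tcp_pos: [0.3636, 0.3078, 0.1615]
orientation: [-180.0, -0.1, -153.0]
contact_force: [1.4, 0.1, 0.2]
opening: 1.001
finger_force: 0.0
```

Run:
```python
from h import *
im=grab_frame("wrist");cv2.imwrite("pics/w3.png",im);np.save("w3.npy",camera_info("wrist")["T"])
go(.3915,-.3196,.25,-30.1); print(read_state()["joint_pos"].round(0))
```

```text
t 6.4 shift(share) [ 1.313 -2.862 -0.429] turn 0.952 deg 57.1 tilt [ 179.86    0.4  -152.97]
[-42.  17.  -6. 116.   2.  47.  68.]
```

View pics/w3.png

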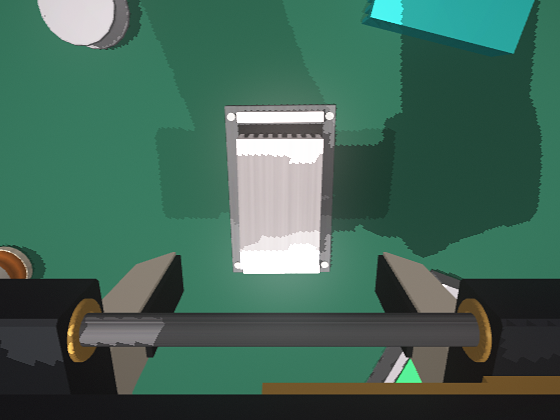

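The heat sink is seated between the stops, square to the jig at (280,200). On to the board.

carry_out(
  targets=[0.02,-0.2,-0.1,0,1,0.04,-0.4,-0.2,0,1,0.06,-0.6,-0.2,0,1,0.08,-0.8,-0.2,0,1,0.1,-0.95,-0.2,0,1],
)

```text
clock: 6.9
tcp_pos: [0.4331, 0.1273, 0.2005]
orientation: [-180.0, 0.0, -153.1]
contact_force: [0.1, 0.5, -0.0]
opening: 1.001
finger_force: 0.0
```

carry_out(
  targets=[0.07,-0.2,0,0,1,0.14,-0.4,0,0,1,0.2,-0.6,0,0,1,0.28,-0.75,0,0,1,0.34,-0.89,0,0,1],
)

```text
clock: 7.4
tcp_pos: [0.4524, -0.0617, 0.2003]
orientation: [-180.0, -0.0, -153.0]
contact_force: [-0.1, 0.5, -0.1]
opening: 0.999
finger_force: 0.0
```

carry_out(
  targets=[0.14,-0.16,0,0.12,0.8,0.28,-0.32,0,0.25,0.8,0.42,-0.48,0,0.38,0.8,0.52,-0.6,0,0.51,0.8,0.56,-0.66,0,0.64,0.8],
)

```text
clock: 7.9
tcp_pos: [0.4116, -0.2313, 0.2004]
orientation: [-179.9, 0.0, 168.1]
contact_force: [0.7, -0.2, -0.1]
opening: 0.803
finger_force: 0.0
```

Run:
```python
from h import *
im=grab_frame("top");cv2.imwrite("pics/t2.png",im)
print("heat",rect("top",im,(148,200,206,268),.038,lambda a:a.min(2)>140))
print("jig",rect("top",im,(148,200,206,268),.012,lambda a:(a[...,1]-a[...,2]<12)))
go(.3915,-.3196,.16,-30.1); print(read_state()["joint_pos"].round(0))
cv2.imwrite("pics/jz.png",cv2.resize(im[195:270,140:215],(450,450),interpolation=cv2.INTER_CUBIC))
```

```text
heat (362.1, 300.4, 135.1, 79.9, 27.5)
jig (362.3, 306.6, 139.3, 84.2, 27.5)
t 7.95 shift(share) [ 0.005 -0.447  0.203] turn 0.294 deg 17.7 tilt [-1.7991e+02  3.0000e-02  1.6756e+02]
[  6.  14.  20. 116.  -6.  51. 107.]
```

View pics/jz.png

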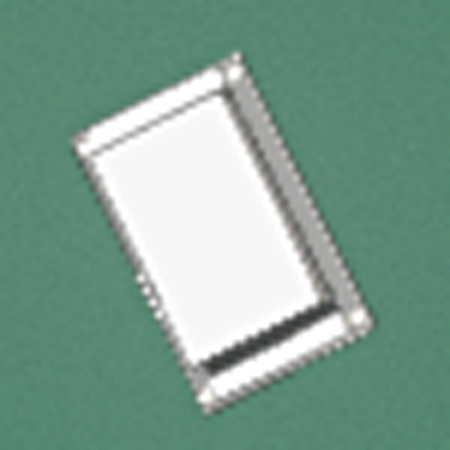

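The heat sink top has its corners in the crop at about (95,157), (222,93), (325,300) and (203,362). I'll compute its centre from these.

Run:
```python
from h import *
im=cv2.imread("pics/t2.png")
c=np.array([(95,157),(222,93),(325,300),(203,362)])/6+[140-.4,195-.4]
W=p2w("top",c,.038); print(W.mean(0)); print([np.linalg.norm(W[i]-W[(i+1)%4]).round(4) for i in range(4)])
print(w2p("top",[[.362,.306,.038]])) 
print("heat",rect("top",im,(148,200,206,268),.038,lambda a:a.min(2)>235))
go(.3915,-.3196,.16,-30.1)
```

```text
[0.36391813 0.30469242 0.038     ]
[np.float64(0.0615), np.float64(0.1019), np.float64(0.0588), np.float64(0.1018)]
[[174.27741446 233.2671567 ]]
heat (369.8, 306.5, 112.2, 75.5, 25.7)
t 7.95 shift(share) [ 0.005 -0.447  0.203] turn 0.294 deg 17.7 tilt [-1.7991e+02  3.0000e-02  1.6756e+02]
```

carry_out(
  targets=[0,-0.2,0.05,0.1,0.8,0,-0.4,0.1,0.2,0.8,0,-0.45,0.15,0.29,0.8,0,-0.45,0.2,0.29,0.8,0,-0.45,0.2,0.29,0.8],
)

```text
clock: 8.45
tcp_pos: [0.3951, -0.3145, 0.1589]
orientation: [180.0, -0.2, 151.5]
contact_force: [-0.0, 0.6, 0.0]
opening: 0.803
finger_force: 0.0
```

Run:
```python
from h import *
im=grab_frame("wrist");cv2.imwrite("pics/w4.png",im)
go(.3915,-.3196,.031,-30.1); print(read_state()["joint_pos"].round(0))
```

```text
t 8.5 shift(share) [ 0.004 -0.033  0.643] turn 0.028 deg 1.7 tilt [ 1.7995e+02 -1.2000e-01  1.5155e+02]
[ 14.  20.  24. 114. -11.  48. 106.]
```

View pics/w4.png

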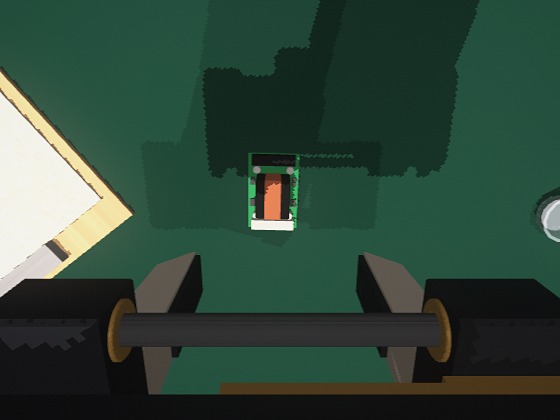

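The wrist view shows the board at columns 249–298 and rows 153–230, with white and black connectors at its ends and the transformer between them.

Run:
```python
from h import *
W=p2w("wrist",[(250,153),(298.5,153),(297,230),(250,230)],.004)
print(W.mean(0),[np.linalg.norm(W[i]-W[(i+1)%4]).round(4) for i in range(4)],np.degrees(np.arctan2(*(W[0]-W[3])[1::-1])))
W=p2w("wrist",[(257,174),(291,174),(291,219),(256,219)],.028)
print(W.mean(0),[np.linalg.norm(W[i]-W[(i+1)%4]).round(4) for i in range(4)],np.degrees(np.arctan2(*(W[0]-W[3])[1::-1])))
m=W.mean(0)
go(.3915,-.3196,.031,-30.1)
```

```text
[ 0.39161702 -0.31644158  0.004     ] [np.float64(0.0381), np.float64(0.0648), np.float64(0.0394), np.float64(0.0649)] 150.20153587034326
[ 0.38857242 -0.31455211  0.028     ] [np.float64(0.0249), np.float64(0.0351), np.float64(0.0267), np.float64(0.0351)] 149.28836207607546
t 8.5 shift(share) [ 0.004 -0.033  0.643] turn 0.028 deg 1.7 tilt [ 1.7995e+02 -1.2000e-01  1.5155e+02]
```

carry_out(
  targets=[0.007,-0.026,0.15,0.028,0.7,0.007,-0.026,0.3,0.028,0.7,0.007,-0.026,0.45,0.028,0.7,0.007,-0.026,0.58,0.028,0.7,0.007,-0.026,0.64,0.028,0.7],
  grip_force=12,
)

```text
clock: 9.0
tcp_pos: [0.3918, -0.3182, 0.0309]
orientation: [179.9, -0.1, 149.8]
contact_force: [-0.4, -0.5, -0.6]
opening: 0.697
finger_force: 0.0
```

carry_out(
  targets=[0,0,0,0,0.5,0,0,0,0,0.1,0,0,0,0,0.1,0,0,0,0,0.1,0,0,0,0,0.1],
)

```text
clock: 9.5
tcp_pos: [0.3921, -0.3204, 0.0331]
orientation: [180.0, 0.1, 149.6]
contact_force: [0.6, 0.9, 0.0]
opening: 0.313
finger_force: 0.6
```

carry_out(
  targets=[0,0,0,0,0.1,0,0,0,0,0.1,0,0,0,0,0.1],
)

```text
clock: 9.8
tcp_pos: [0.392, -0.3204, 0.0329]
orientation: [180.0, 0.1, 149.6]
contact_force: [0.3, 0.6, 6.7]
opening: 0.281
finger_force: 12.0
```

carry_out(
  targets=[0,0,-0.2,0,0.1,0,0,-0.4,0,0.1,0,0,-0.6,0,0.1,0,0.1,-0.75,0,0.1,0,0.2,-0.8,0,0.1],
)

```text
clock: 10.3
tcp_pos: [0.4128, -0.2868, 0.1956]
orientation: [180.0, 0.3, 149.4]
contact_force: [0.7, -0.4, -0.8]
opening: 0.279
finger_force: 12.0
```

Run:
```python
from h import *
print(read_state()["opening"],read_state()["finger_force"])
go(.43,-.13,.19,150);go(.45,0.06,.19,150);go(.43,.18,.19,150);go(.3638,.306,.15,27.3)
```

```text
0.279330671873068 11.999316662549973
t 10.3 shift(share) [0.325 0.719 0.027] turn -0.009 deg -0.6 tilt [179.97   0.28 149.44]
t 10.3 shift(share) [0.722 1.587 0.025] turn -0.009 deg -0.6 tilt [179.97   0.28 149.44]
t 10.3 shift(share) [1.113 2.053 0.024] turn -0.009 deg -0.6 tilt [179.97   0.28 149.44]
t 10.3 shift(share) [1.719 2.427 0.221] turn -0.964 deg -57.9 tilt [179.97   0.28 149.44]
```

carry_out(
  targets=[0.06,0.12,0,0,0.1,0.13,0.3,0,0,0.1,0.21,0.48,0,0,0.1,0.29,0.66,0,0,0.1,0.36,0.8,0,0,0.1],
)

```text
clock: 10.8
tcp_pos: [0.4308, -0.1091, 0.1924]
orientation: [180.0, -0.0, 149.6]
contact_force: [1.3, -0.3, -0.7]
opening: 0.279
finger_force: 12.0
```

carry_out(
  targets=[0.08,0.17,0,0,0.1,0.16,0.34,0,0,0.1,0.24,0.51,0,0,0.1,0.3,0.68,0,0,0.1,0.36,0.8,0,0,0.1],
)

```text
clock: 11.3
tcp_pos: [0.4501, 0.0654, 0.1925]
orientation: [180.0, 0.0, 149.6]
contact_force: [-0.4, -0.7, -0.5]
opening: 0.283
finger_force: 12.0
```

carry_out(
  targets=[0.12,0.12,0,0,0.1,0.24,0.25,0,0,0.1,0.36,0.38,0,0,0.1,0.48,0.5,0,0,0.1,0.58,0.6,0,0,0.1],
)

```text
clock: 11.8
tcp_pos: [0.4098, 0.227, 0.1924]
orientation: [180.0, -0.0, 149.6]
contact_force: [-0.1, -0.7, -0.7]
opening: 0.282
finger_force: 12.0
```

carry_out(
  targets=[0.1,0.05,0,-0.12,0.1,0.2,0.1,0,-0.25,0.1,0.3,0.16,0,-0.38,0.1,0.38,0.2,0,-0.5,0.1,0.41,0.22,0,-0.62,0.1],
)

```text
clock: 12.3
tcp_pos: [0.3609, 0.3062, 0.1923]
orientation: [180.0, -0.0, -172.8]
contact_force: [0.0, 0.2, 0.4]
opening: 0.283
finger_force: 12.0
```

carry_out(
  targets=[0,0,0,-0.12,0.1,0,0,0,-0.24,0.1,0,0,0,-0.34,0.1,0,0,0,-0.34,0.1],
)

```text
clock: 12.7
tcp_pos: [0.3622, 0.3045, 0.1923]
orientation: [-180.0, -0.0, -152.8]
contact_force: [-0.2, -0.1, -0.9]
opening: 0.283
finger_force: 12.0
```

Run:
```python
from h import *
im=grab_frame("wrist");cv2.imwrite("pics/w5.png",im)
print(read_state()["opening"])
go(.3638,.306,.073,27.3)
```

```text
0.28463597761777015
t 12.75 shift(share) [-0.01   0.003  0.597] turn -0.005 deg -0.3 tilt [-180.     -0.   -152.99]
```

View pics/w5.png

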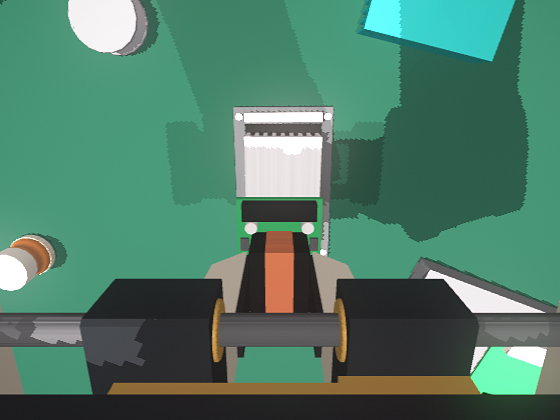

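The board is held level. Its front edge is at row 198, centred on column 278.5. The heat sink's front top edge is at row 136, centred on column 283.

Run:
```python
from h import *
s=read_state();t=s["tcp_pos"];a=np.radians(27.1);u=np.array([np.cos(a),np.sin(a),0]);v=np.array([-u[1],u[0],0])
for n,p,z in(("board edge(31)",(278.5,198),t[2]-.028),("hs edge(50)",(283.3,136),.038),("plate(70)",(283.5,107),.007)):
    w=p2w("wrist",p,z)[0]-t; print(n,(w@u).round(4),(w@v).round(4))
```

```text
board edge(31) -0.0355 0.0008
hs edge(50) -0.0473 0.0044
plate(70) -0.0672 0.0049
```

carry_out(
  targets=[-0.028,0.012,0.15,0,0.1,-0.028,0.012,0.3,0,0.1,-0.028,0.012,0.45,0,0.1,-0.028,0.012,0.55,0,0.1,-0.028,0.012,0.59,0,0.1],
)

```text
clock: 13.25
tcp_pos: [0.3654, 0.3085, 0.0726]
orientation: [-179.9, -0.2, -153.0]
contact_force: [-0.9, -0.2, -1.1]
opening: 0.283
finger_force: 12.0
```

carry_out(
  targets=[0,0,0.01,0,0.1,0,0,0.01,0,0.1,0,0,0.01,0,0.1],
)

```text
clock: 13.55
tcp_pos: [0.3667, 0.31, 0.0733]
orientation: [180.0, 0.1, -152.9]
contact_force: [0.0, -1.2, -0.7]
opening: 0.277
finger_force: 12.0
```

carry_out(
  targets=[0,0,0.007,0,0.1,0,0,0.007,0,0.1,0,0,0.007,0,0.1],
)

```text
clock: 13.85
tcp_pos: [0.3663, 0.3096, 0.0712]
orientation: [180.0, 0.0, -152.9]
contact_force: [0.2, 0.5, -0.5]
opening: 0.277
finger_force: 12.0
```

carry_out(
  targets=[0,0,0.005,0,0.1,0,0,0.005,0,0.1,0,0,0.005,0,0.1],
)

```text
clock: 14.15
tcp_pos: [0.3664, 0.3097, 0.0705]
orientation: [180.0, 0.0, -152.9]
contact_force: [-1.9, -1.6, 8.8]
opening: 0.283
finger_force: 12.0
```

carry_out(
  targets=[0,0,0.004,0,0.1,0,0,0.004,0,0.1,0,0,0.004,0,0.1],
)

```text
clock: 14.45
tcp_pos: [0.3666, 0.3097, 0.07]
orientation: [180.0, 0.1, -152.9]
contact_force: [-1.8, -2.1, 12.2]
opening: 0.282
finger_force: 12.0
```

carry_out(
  targets=[0,0,-0.005,0,0.1,0,0,-0.005,0,0.6,0,0,-0.005,0,0.6,0,0,-0.005,0,0.6,0,0,-0.005,0,0.6],
)

```text
clock: 14.95
tcp_pos: [0.3661, 0.3094, 0.07]
orientation: [-180.0, -0.0, -152.8]
contact_force: [0.2, -0.6, 0.6]
opening: 0.568
finger_force: 0.0
```

carry_out(
  targets=[0,0,-0.1,0,0.7,0,0,-0.25,0,0.8,0,0,-0.4,0,1,0,0,-0.5,0,1,0,0,-0.6,0,1],
)

```text
clock: 15.45
tcp_pos: [0.3661, 0.3095, 0.1912]
orientation: [180.0, 0.0, -152.8]
contact_force: [-0.0, 0.1, -0.4]
opening: 0.975
finger_force: 0.0
```

Run:
```python
from h import *
im=grab_frame("wrist");cv2.imwrite("pics/w6.png",im)
np.save("w6.npy",camera_info("wrist")["T"])
go(.43,.2,.19,27);go(.67,.0057,.16,-29.2)
```

```text
t 15.5 shift(share) [-0.027 -0.635  0.019] turn 0.002 deg 0.1 tilt [ 179.92    0.24 -152.85]
t 15.5 shift(share) [-0.651 -2.047  0.17 ] turn 0.939 deg 56.3 tilt [ 179.92    0.24 -152.85]
```

View pics/w6.png

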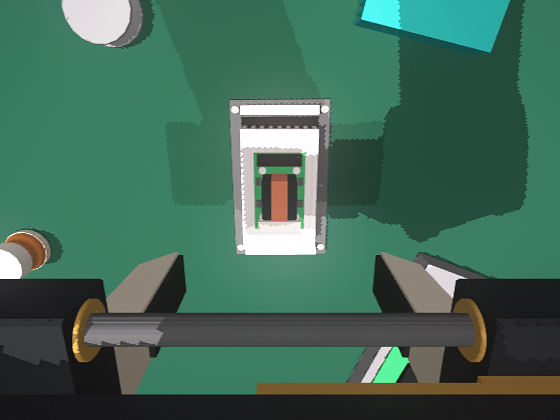

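The board sits face up on the heat sink, at about columns 254–306 and rows 153–230. The heat sink top spans (240,129)–(319,129) down to (316,255)–(244,255). I'll check the offset and start the move to the cover.

Run:
```python
from h import *
t=read_state()["tcp_pos"];a=np.radians(27.2);U=np.array([[np.cos(a),np.sin(a),0],[-np.sin(a),np.cos(a),0]])
for n,p,z in(("board",[(254,153),(306,153),(304,230),(256,230)],.042),("hs",[(240,129),(319,129),(316,255),(244,255)],.038),("plate",[(230,100),(330,100),(325,253),(236,254)],.007)):
    W=p2w("wrist",p,z); print(n,W.mean(0).round(4),(U@(W.mean(0)-t)).round(4),[np.linalg.norm(W[i]-W[(i+1)%4]).round(4) for i in range(4)])
```

```text
board [0.3646 0.3115 0.042 ] [-0.0018  0.0021] [np.float64(0.0403), np.float64(0.0642), np.float64(0.0398), np.float64(0.0642)]
hs [0.3678 0.3129 0.038 ] [0.0016 0.0019] [np.float64(0.0608), np.float64(0.1068), np.float64(0.0619), np.float64(0.1067)]
plate [0.3645 0.3118 0.007 ] [-0.0018  0.0024] [np.float64(0.0832), np.float64(0.1398), np.float64(0.0845), np.float64(0.1408)]
```

carry_out(
  targets=[-0.06,-0.2,0,0,1,-0.12,-0.4,0,0,1,-0.18,-0.6,0,0,1,-0.24,-0.78,0,0,1,-0.3,-0.94,0,0,1],
)

```text
clock: 16.0
tcp_pos: [0.5064, 0.1677, 0.19]
orientation: [-180.0, -0.0, -152.9]
contact_force: [-0.1, 1.4, 0.0]
opening: 1.002
finger_force: 0.0
```

carry_out(
  targets=[-0.06,-0.2,0,0.12,1,-0.12,-0.4,0,0.25,1,-0.18,-0.6,0,0.38,1,-0.24,-0.78,0,0.5,1,-0.3,-0.94,0,0.62,1],
)

```text
clock: 16.5
tcp_pos: [0.6455, 0.0276, 0.1898]
orientation: [-180.0, -0.0, 169.6]
contact_force: [0.9, -0.5, -0.1]
opening: 0.998
finger_force: 0.0
```

Run:
```python
from h import *
go(.67,.0057,.16,-29.2)
im=grab_frame("top");cv2.imwrite("pics/t3.png",im)
```

```text
t 16.5 shift(share) [-0.14  -0.086  0.149] turn 0.313 deg 18.8 tilt [-1.7996e+02 -1.0000e-02  1.6960e+02]
```

carry_out(
  targets=[-0.14,-0.09,0.05,0.12,1,-0.14,-0.09,0.1,0.24,1,-0.14,-0.09,0.15,0.31,1,-0.14,-0.09,0.15,0.31,1],
)

```text
clock: 16.95
tcp_pos: [0.6678, 0.0073, 0.1581]
orientation: [-179.9, -0.2, 151.3]
contact_force: [0.3, 1.1, 0.2]
opening: 1.0
finger_force: 0.0
```

Run:
```python
from h import *
c=camera_info("wrist");im=grab_frame("wrist");cv2.imwrite("pics/w7.png",im)
go(.67,.0057,.032,-29.2)
print(rect("wrist",im,(150,80,420,265),.036,lambda a:a[...,2]>110,c))
```

```text
t 17.0 shift(share) [-0.013 -0.003  0.636] turn 0.012 deg 0.7 tilt [-1.7993e+02 -1.0000e-01  1.5150e+02]
(667.8, 8.1, 90.3, 61.0, -29.2)
```

View pics/w7.png

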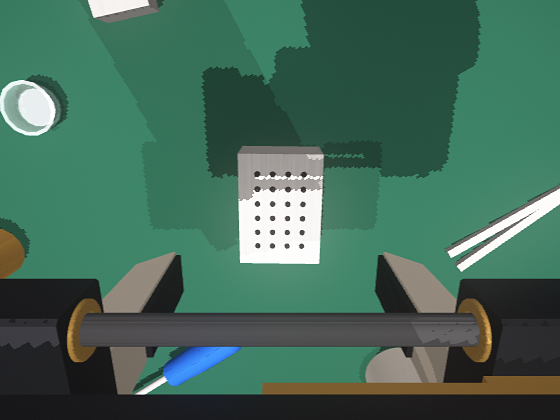

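The cover is centred at (281,208). The contour includes its far wall, and corrected for that it agrees with the top view. Descend and grip.

carry_out(
  targets=[-0.013,0,0.15,0.012,1,-0.013,0,0.3,0.012,1,-0.013,0,0.45,0.012,1,-0.013,0,0.58,0.012,1,-0.013,0,0.63,0.012,1],
  grip_force=15,
)

```text
clock: 17.5
tcp_pos: [0.6699, 0.0063, 0.0321]
orientation: [-179.9, -0.2, 150.8]
contact_force: [-0.4, -0.9, 0.3]
opening: 0.999
finger_force: 0.0
```

carry_out(
  targets=[0,0,0,0,0.4,0,0,0,0,0.4,0,0,0,0,0.4,0,0,0,0,0.4,0,0,0,0,0.4],
)

```text
clock: 18.0
tcp_pos: [0.6719, 0.0058, 0.0353]
orientation: [179.9, 0.1, 150.6]
contact_force: [-0.9, 0.4, 5.6]
opening: 0.65
finger_force: 15.0
```

carry_out(
  targets=[0,0,-0.1,0,0.4,0,0,-0.3,0,0.4,0,0,-0.5,0,0.4,0,0,-0.7,0,0.4,0,0,-0.8,0,0.4],
)

```text
clock: 18.5
tcp_pos: [0.6726, 0.0056, 0.1984]
orientation: [179.8, 0.2, 150.6]
contact_force: [0.3, -0.1, -0.1]
opening: 0.654
finger_force: 15.0
```

Run:
```python
from h import *
go(.3645,.3087,.15,27.2)
```

```text
t 18.5 shift(share) [2.087 0.565 0.235] turn -0.943 deg -56.6 tilt [179.84   0.23 150.63]
```

carry_out(
  targets=[0.15,0.04,0,0,0.4,0.35,0.1,0,0,0.4,0.55,0.15,0,0,0.4,0.75,0.2,0,0,0.4,0.92,0.25,0,0,0.4],
)

```text
clock: 19.0
tcp_pos: [0.5335, 0.141, 0.1944]
orientation: [180.0, -0.0, 150.7]
contact_force: [0.1, 1.1, -0.5]
opening: 0.653
finger_force: 15.0
```

carry_out(
  targets=[0.2,0.05,0,-0.06,0.4,0.4,0.1,0,-0.15,0.4,0.6,0.15,0,-0.27,0.4,0.8,0.2,0,-0.4,0.4,0.95,0.25,0,-0.52,0.4],
)

```text
clock: 19.5
tcp_pos: [0.3921, 0.2778, 0.1945]
orientation: [180.0, -0.0, -177.7]
contact_force: [0.2, 0.5, -1.3]
opening: 0.649
finger_force: 15.0
```

Run:
```python
from h import *
print(read_state()["opening"])
go(.3645,.3087,.15,27.2)
```

```text
0.648995206012
t 19.5 shift(share) [0.132 0.16  0.223] turn -0.416 deg -24.9 tilt [ 179.96   -0.   -177.75]
```

carry_out(
  targets=[0.07,0.08,0,-0.12,0.4,0.13,0.16,0,-0.25,0.4,0.13,0.16,0,-0.37,0.4,0.13,0.16,0,-0.416,0.4,0.13,0.16,0,-0.416,0.4],
)

```text
clock: 20.0
tcp_pos: [0.3673, 0.3074, 0.1944]
orientation: [180.0, 0.0, -153.2]
contact_force: [-0.5, -0.3, -0.5]
opening: 0.653
finger_force: 15.0
```

Run:
```python
from h import *
im=grab_frame("wrist");cv2.imwrite("pics/w8.png",im)
go(.3645,.3087,.08,27.2)
```

```text
t 20.05 shift(share) [0.01  0.012 0.572] turn -0.008 deg -0.5 tilt [ 1.7999e+02  2.0000e-02 -1.5329e+02]
```

View pics/w8.png

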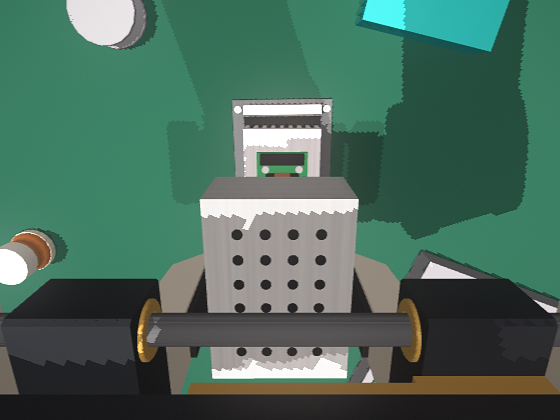

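The cover is held level. Its front top edge is at row 198, column 279.5. The board's front edge is at row 153, column 282, and the heat sink's at row 128.5.

Run:
```python
from h import *
s=read_state();t=s["tcp_pos"];a=np.radians(27);u=np.array([np.cos(a),np.sin(a),0]);v=np.array([-u[1],u[0],0])
for n,p,z,h in(("cover",(279.5,198),t[2]+.002,.042),("board",(282,152.5),.042,.031),("hs",(282.3,128.5),.038,.05)):
    w=p2w("wrist",p,z)[0]-t; print(n,(w@u+h).round(4),(w@v).round(4))
```

```text
cover -0.0025 0.0014
board -0.0038 0.0035
hs -0.0027 0.0038
```

carry_out(
  targets=[0.003,0.011,0.1,-0.008,0.4,0.003,0.011,0.25,-0.008,0.4,0.003,0.011,0.4,-0.008,0.4,0.003,0.011,0.52,-0.008,0.4,0.003,0.011,0.59,-0.008,0.4],
)

```text
clock: 20.55
tcp_pos: [0.3653, 0.3084, 0.0745]
orientation: [-180.0, -0.1, -152.9]
contact_force: [0.4, 0.7, -1.2]
opening: 0.652
finger_force: 15.0
```

carry_out(
  targets=[0,0,0.005,0,0.4,0,0,0.005,0,0.4,0,0,0.005,0,0.4],
)

```text
clock: 20.85
tcp_pos: [0.3663, 0.3096, 0.076]
orientation: [180.0, 0.1, -152.8]
contact_force: [-0.1, 0.2, -0.9]
opening: 0.654
finger_force: 15.0
```

carry_out(
  targets=[0,0,0.006,0,0.4,0,0,0.006,0,0.4,0,0,0.006,0,0.4],
)

```text
clock: 21.15
tcp_pos: [0.3659, 0.3093, 0.0743]
orientation: [180.0, 0.0, -152.7]
contact_force: [-0.2, 0.8, -1.5]
opening: 0.653
finger_force: 15.0
```

carry_out(
  targets=[0,0,0.005,0,0.4,0,0,0.005,0,0.4,0,0,0.005,0,0.4],
)

```text
clock: 21.45
tcp_pos: [0.3659, 0.3093, 0.073]
orientation: [180.0, 0.0, -152.7]
contact_force: [-1.0, -0.2, 0.8]
opening: 0.65
finger_force: 15.0
```

carry_out(
  targets=[0,0,0.004,0,0.4,0,0,0.004,0,0.4,0,0,0.004,0,0.4],
)

```text
clock: 21.75
tcp_pos: [0.366, 0.3094, 0.0728]
orientation: [180.0, 0.0, -152.7]
contact_force: [-1.4, -1.4, 10.5]
opening: 0.652
finger_force: 15.0
```

Seated at the expected height. Release and lift.

carry_out(
  targets=[0,0,-0.005,0,0.4,0,0,-0.005,0,0.9,0,0,-0.005,0,1,0,0,-0.005,0,1,0,0,-0.005,0,1],
)

```text
clock: 22.25
tcp_pos: [0.3658, 0.3092, 0.073]
orientation: [-180.0, -0.0, -152.7]
contact_force: [-0.4, 0.1, -0.9]
opening: 0.953
finger_force: 0.0
```

carry_out(
  targets=[0,0,-0.1,0,1,0,0,-0.25,0,1,0,0,-0.4,0,1,0,0,-0.55,0,1,0,0,-0.6,0,1],
)

```text
clock: 22.75
tcp_pos: [0.3667, 0.3101, 0.1959]
orientation: [179.9, 0.2, -152.7]
contact_force: [0.9, -0.2, -0.8]
opening: 0.998
finger_force: 0.0
```

Run:
```python
from h import *
im=grab_frame("wrist");cv2.imwrite("pics/w9.png",im)
go(.5969,-.2304,.16,-30); print(read_state()["joint_pos"].round(0))
```

```text
t 22.8 shift(share) [ 0.217 -2.93   0.174] turn 0.955 deg 57.3 tilt [ 179.91    0.24 -152.73]
[-48.  15.   2. 114.  -1.  51.  71.]
```

View pics/w9.png

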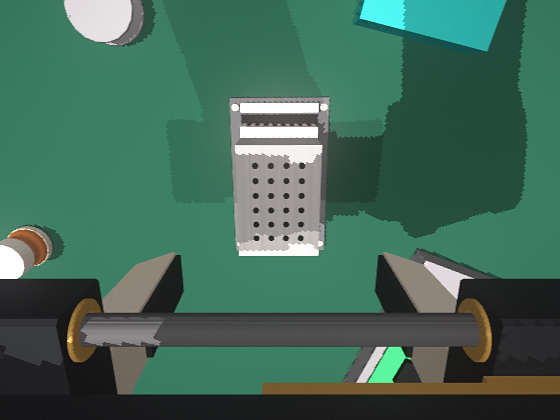

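The cover sits over the board, square, with its hole grid centred near (278.5,201). The heat sink's edge shows evenly at both ends. Now to the weight.

Run:
```python
from h import *
t=read_state()["tcp_pos"];a=np.radians(27.2);U=np.array([[np.cos(a),np.sin(a),0],[-np.sin(a),np.cos(a),0]])
for n,p,z in(("holes",[(255,166),(302,166),(301,238),(256.5,238)],.074),("cover",[(235,146),(322,146),(320,256),(239,256)],.074)):
    W=p2w("wrist",p,z); print(n,W.mean(0).round(4),(U@(W.mean(0)-t)).round(4),[np.linalg.norm(W[i]-W[(i+1)%4]).round(4) for i in range(4)])
```

```text
holes [0.364  0.3098 0.074 ] [-0.0027  0.0009] [np.float64(0.033), np.float64(0.0547), np.float64(0.0333), np.float64(0.0547)]
cover [0.3642 0.3103 0.074 ] [-0.0023  0.0012] [np.float64(0.06), np.float64(0.0836), np.float64(0.0616), np.float64(0.0836)]
```

carry_out(
  targets=[0,-0.2,0,0,1,0,-0.42,0,0,1,0,-0.64,0,0,1,0,-0.86,0,0,1,0,-1,0,0,1],
)

```text
clock: 23.3
tcp_pos: [0.458, 0.128, 0.192]
orientation: [-179.9, -0.1, -152.9]
contact_force: [-0.0, 0.8, -0.5]
opening: 0.998
finger_force: 0.0
```

carry_out(
  targets=[0.02,-0.2,0,0,1,0.04,-0.42,0,0,1,0.07,-0.64,0,0,1,0.1,-0.86,0,0,1,0.1,-1,0,0,1],
)

```text
clock: 23.8
tcp_pos: [0.531, -0.0595, 0.1919]
orientation: [-180.0, -0.1, -152.9]
contact_force: [0.3, -0.5, 0.0]
opening: 1.0
finger_force: 0.0
```

carry_out(
  targets=[0.02,-0.2,0,0,1,0.04,-0.42,0,0,1,0.08,-0.64,0,0,1,0.12,-0.85,0,0,1,0.12,-0.93,0.1,0,1],
)

```text
clock: 24.3
tcp_pos: [0.5959, -0.2383, 0.1737]
orientation: [-179.7, 0.0, -153.0]
contact_force: [-0.2, 0.1, -0.8]
opening: 1.003
finger_force: 0.0
```

carry_out(
  targets=[0,0,0.05,0,1,0,0,0.05,0,1],
)

```text
clock: 24.5
tcp_pos: [0.5935, -0.2308, 0.16]
orientation: [179.8, -0.2, -152.7]
contact_force: [-0.6, 0.8, -0.5]
opening: 1.0
finger_force: 0.0
```

Run:
```python
from h import *
c=camera_info("wrist");im=grab_frame("wrist");cv2.imwrite("pics/w10.png",im)
go(.5969,-.2304,.16,27); print(read_state()["joint_pos"].round(0))
b=(150,60,420,265); print(rect("wrist",im,b,.036,lambda a:(a[...,2]>a[...,0]+60)&(a[...,2]>130),c))
```

```text
t 24.55 shift(share) [-0.011 -0.007  0.007] turn 0.006 deg 0.3 tilt [ 1.7982e+02 -1.2000e-01 -1.5267e+02]
[  6.  31.  15.  95.  -9.  56. 142.]
(591.9, -229.5, 49.4, 43.1, 7.7)
```

View pics/w10.png

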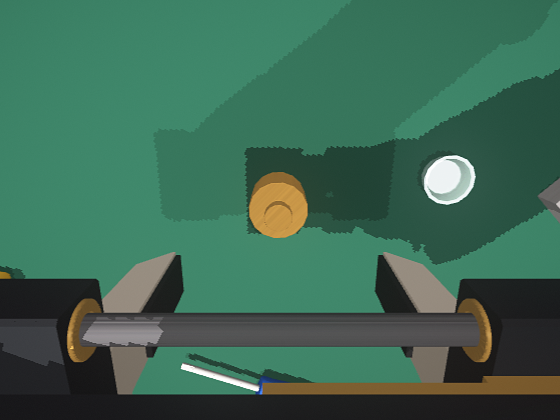

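The weight's top disc is at about (278.5,209). The glass at (449,180) is clear of the fingers.

Run:
```python
from h import *
w=p2w("wrist",(278.5,209),.036)[0]; print(w); go(w[0],w[1],.032,27)
```

```text
[ 0.59559184 -0.22826998  0.036     ]
t 24.55 shift(share) [-0.012  0.003  0.647] turn 0.006 deg 0.3 tilt [ 1.7982e+02 -1.2000e-01 -1.5267e+02]
```

carry_out(
  targets=[-0.012,0,0.15,0,1,-0.012,0,0.3,0,1,-0.012,0,0.45,0,1,-0.012,0,0.58,0,1,-0.012,0,0.635,0,1],
  grip_force=30,
)

```text
clock: 25.05
tcp_pos: [0.5964, -0.2284, 0.0344]
orientation: [179.8, -0.1, -152.6]
contact_force: [0.6, 0.1, 0.2]
opening: 0.997
finger_force: 0.0
```

carry_out(
  targets=[0,0,0,0,0.6,0,0,0,0,0.25,0,0,0,0,0.25,0,0,0,0,0.25,0,0,0,0,0.25],
)

```text
clock: 25.55
tcp_pos: [0.5979, -0.2308, 0.037]
orientation: [-179.9, 0.1, -152.7]
contact_force: [0.3, 0.9, -0.1]
opening: 0.612
finger_force: 0.0
```

carry_out(
  targets=[0,0,0,0,0.25,0,0,0,0,0.25],
)

```text
clock: 25.75
tcp_pos: [0.5973, -0.2305, 0.0363]
orientation: [180.0, 0.0, -152.7]
contact_force: [-1.1, 1.4, 3.8]
opening: 0.463
finger_force: 30.0
```

carry_out(
  targets=[0,0,-0.1,0,0.25,0,0,-0.3,0,0.25,0,0,-0.5,0,0.25,0,0,-0.7,0,0.25,0,0,-0.9,0,0.25],
)

```text
clock: 26.25
tcp_pos: [0.5966, -0.2305, 0.2171]
orientation: [179.9, -0.1, -152.7]
contact_force: [1.4, -0.4, -3.9]
opening: 0.466
finger_force: 30.0
```

Run:
```python
from h import *
go(.364,.309,.2,27.2)
```

```text
t 26.25 shift(share) [-0.202  2.931  0.088] turn 0.001 deg 0.1 tilt [ 1.7995e+02 -6.0000e-02 -1.5273e+02]
```

The opening is slightly under 44 mm, so I'll check the held weight with the camera at the jig.

carry_out(
  targets=[0,0.18,0,0,0.25,-0.03,0.38,0,0,0.25,-0.06,0.6,0,0,0.25,-0.08,0.82,0,0,0.25,-0.1,1,0,0,0.25],
)

```text
clock: 26.75
tcp_pos: [0.5217, -0.0414, 0.2156]
orientation: [179.9, -0.1, -152.7]
contact_force: [0.4, 0.3, -4.4]
opening: 0.463
finger_force: 30.0
```

carry_out(
  targets=[-0.02,0.2,0,0,0.25,-0.04,0.4,0,0,0.25,-0.06,0.6,0,0,0.25,-0.08,0.82,0,0,0.25,-0.1,1,0,0,0.25],
)

```text
clock: 27.25
tcp_pos: [0.4479, 0.145, 0.2158]
orientation: [180.0, -0.0, -152.7]
contact_force: [-0.1, 0.8, -3.1]
opening: 0.458
finger_force: 30.0
```

carry_out(
  targets=[0,0.2,0,0,0.25,0,0.4,0,0,0.25,0,0.6,0,0,0.25,0,0.8,0,0,0.25,0,0.93,0,0,0.25],
)

```text
clock: 27.75
tcp_pos: [0.3623, 0.3108, 0.2159]
orientation: [180.0, -0.0, -152.6]
contact_force: [0.5, -0.0, -3.8]
opening: 0.458
finger_force: 30.0
```

carry_out(
  targets=[0,0,0,0,0.25,0,0,0,0,0.25],
)

```text
clock: 27.95
tcp_pos: [0.364, 0.3083, 0.2157]
orientation: [-180.0, -0.1, -152.7]
contact_force: [0.3, -0.3, -4.4]
opening: 0.459
finger_force: 30.0
```

Run:
```python
from h import *
im=grab_frame("wrist");cv2.imwrite("pics/w11.png",im)
go(.364,.309,.12,27.2);print(read_state()["opening"])
```

```text
t 28.0 shift(share) [-0.002  0.008  0.479] turn 0.001 deg 0.0 tilt [-1.7995e+02 -5.0000e-02 -1.5275e+02]
0.46074850988685406
```

View pics/w11.png

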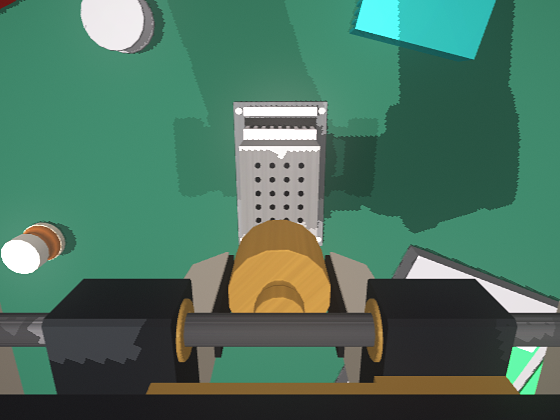

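The weight is upright in the jaws. Its body top has extremes at columns 229–331 near row 292. The cover's first hole row is at row 166, column 279.

Run:
```python
from h import *
im=cv2.imread("pics/w11.png")
s=read_state();t=s["tcp_pos"];a=np.radians(27.2);u=np.array([np.cos(a),np.sin(a),0]);v=np.array([-u[1],u[0],0])
for n,p,z,h in(("disc row290",(280,290),t[2],0),("disc l",(229,290),t[2],0),("disc r",(331,290),t[2],0),("low front rim",(280,220),t[2]-.036,.022),("holes",(279.5,166),.074,.0273),("cover edge",(280,147),.074,.042)):
    w=p2w("wrist",p,z)[0]-t; print(n,(w@u+h).round(4),(w@v).round(4))
cv2.imwrite("pics/w11c.png",cv2.resize(im[205:320,215:345],None,fx=4,fy=4))
```

```text
disc row290 -0.0042 0.0014
disc l -0.0042 -0.0196
disc r -0.0042 0.0225
low front rim 0.0002 0.0014
holes 0.0008 0.0013
cover edge 0.0011 0.0016
```

View pics/w11c.png

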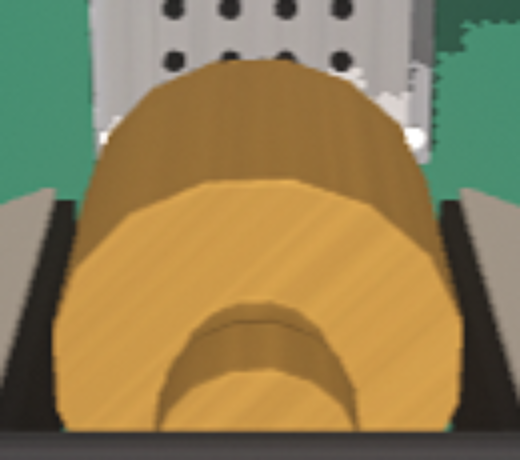

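The weight is upright and within 1 mm of the cover's centre. Lower it.

carry_out(
  targets=[-0.005,0,0.1,0,0.25,-0.005,0,0.22,0,0.25,-0.005,0,0.34,0,0.25,-0.005,0,0.45,0,0.25,-0.005,0,0.51,0,0.25],
)

```text
clock: 28.5
tcp_pos: [0.3655, 0.3069, 0.1126]
orientation: [-179.9, -0.1, -152.9]
contact_force: [-0.2, 0.0, -3.6]
opening: 0.464
finger_force: 30.0
```

carry_out(
  targets=[0,0,0.006,0,0.25,0,0,0.01,0,0.25,0,0,0.01,0,0.25],
)

```text
clock: 28.8
tcp_pos: [0.3659, 0.3092, 0.113]
orientation: [180.0, 0.1, -152.8]
contact_force: [0.2, -0.6, -3.1]
opening: 0.458
finger_force: 30.0
```

carry_out(
  targets=[0,0,0.005,0,0.25,0,0,0.005,0,0.25,0,0,0.005,0,0.25],
)

```text
clock: 29.1
tcp_pos: [0.3654, 0.3091, 0.1115]
orientation: [180.0, 0.0, -152.7]
contact_force: [0.3, 0.4, -3.9]
opening: 0.461
finger_force: 30.0
```

carry_out(
  targets=[0,0,0.005,0,0.25,0,0,0.005,0,0.25,0,0,0.005,0,0.25],
)

```text
clock: 29.4
tcp_pos: [0.3654, 0.3091, 0.1103]
orientation: [180.0, 0.0, -152.7]
contact_force: [0.3, -0.9, -1.2]
opening: 0.458
finger_force: 30.0
```

carry_out(
  targets=[0,0,0.004,0,0.25,0,0,0.004,0,0.25,0,0,0.004,0,0.25],
)

```text
clock: 29.7
tcp_pos: [0.3655, 0.3091, 0.1102]
orientation: [180.0, 0.0, -152.7]
contact_force: [-1.5, -2.2, 12.0]
opening: 0.457
finger_force: 30.0
```

Contact at the expected height. Release, lift and look.

carry_out(
  targets=[0,0,-0.005,0,0.25,0,0,-0.005,0,0.7,0,0,-0.005,0,0.9,0,0,-0.005,0,0.9,0,0,-0.005,0,0.9],
)

```text
clock: 30.2
tcp_pos: [0.3653, 0.309, 0.1103]
orientation: [180.0, 0.0, -152.7]
contact_force: [-0.5, -0.1, 0.3]
opening: 0.763
finger_force: 0.0
```

carry_out(
  targets=[0,0,-0.1,0,1,0,0,-0.25,0,1,0,0,-0.4,0,1,0,0,-0.5,0,1,0,0,-0.5,0,1],
)

```text
clock: 30.7
tcp_pos: [0.3664, 0.3101, 0.213]
orientation: [179.9, 0.3, -152.7]
contact_force: [-0.3, 0.6, -0.3]
opening: 0.997
finger_force: 0.0
```

Run:
```python
from h import *
im=grab_frame("wrist");cv2.imwrite("pics/w12.png",im[80:330,160:400])
t=read_state()["tcp_pos"];a=np.radians(27.2);U=np.array([[np.cos(a),np.sin(a),0],[-np.sin(a),np.cos(a),0]])
for n,b in(("weight",(.110)),):
    print(rect("wrist",im,(200,80,360,300),b,lambda a:(a[...,2]>a[...,0]+60)&(a[...,2]>170)), t)
```

```text
(362.9, 308.5, 41.9, 41.8, 27.3) [0.36585843 0.30950834 0.21139373]
```

View pics/w12.png

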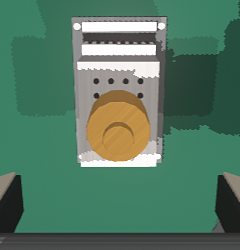

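The weight stands upright at (363,308.5) mm and the cover's centre is about (364,310) mm, so it is within 2 mm. The stack is square and everything is released, so I'm handing in.

```bash
python3 -c "
from cell import *
print(hand_in())"
```

```text
the job is handed in; nothing more can be done
None
```

I built the stack in the jig in the order asked (heat sink, board, large cover, brass weight) and handed it in at about 31 s. Camera checks put each part within about 2 mm of centre; `hand_in()` returned no verdict.

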